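Start up the dismantled unit from its loose control boxes

ROBOT

A 6-joint arm with a two-finger parallel gripper is mounted at the origin on the work surface. World frame = base frame: x ahead of the robot, y to its left, z up, the work surface at z = 0. Lengths are in m, angles in degrees, forces in N, time in s.
With the tool pointing down it reaches from about 0.375 to 0.9 m from the base axis. Payload 3.1 kg.
Tool frame: the origin (TCP) lies midway between the tips of the shut fingers; the grasp point (between the pads) lies 19 mm behind it; z points along the fingers, y is the direction in which the jaws open and shut (so a half turn about z gives the same grasp; the last joint's range is limited). The gripper opens to 87 mm and grips with 3 to 60 N. Pads are 19 mm wide; open, the fingers measure 117 mm over their backs; the gripper's body (75 mm by 190 mm) begins 51 mm behind the grasp point.
Start: joints at [-75.029, 30.224, 82.088, -0, 67.689, -10.227], TCP at [0.266, -0.565, 0.223] pointing down, gripper open.
Joint ranges: [-176.69, 176.69], [-43.24, 126.21], [12.49, 139.97], [-82, 262], [0, 151.66], [-163.58, 163.58]. Speed limits (degrees/s): [159.86, 159.86, 180, 180, 180, 180].

INTERFACE

Orientations are given as a 3x3 rotation matrix whose columns are the frame's x, y, z axes.
In Python, from rig import status, vision, bot, models gives the robot as it stands.
- The arm moves only by the tool send_rows, never from a script. Its argument "moves" is a list of rows, each a list of 7 numbers: the shift along the tool's x, y, z in units of 25 mm (1.0 is 25 mm), then the turn, a rotation vector about the tool's x, y, z in units of 10 degrees (1.0 is 10 degrees), then the closure, from -1 (fully open) to 1 (shut), so that 0 is half open. In form: [[dx, dy, dz, rx, ry, rz, hand], ...]. A call has 1 to 12 rows; each row shifts and turns the commanded pose from where the row before left it, along the tool's axes as they then stand; what a row does not reach is not made up. A row lasts 1/8 s, in which the tool goes at most 62.5 mm and 10.7 degrees, less where a joint would pass 70% of its speed; a pose out of reach is approached as far as the arm can. A call is refused whole if a number of a shift passes 1 or a number of a turn 1, either way. A call with a gripper value outside its range is refused whole. The fingers move at their own pace and stop on an object; the grip force is fixed at half the most. Time passes only in rows, so rows that do not move let the fingers close. It gives the time, the measured TCP pose, the force and the opening at its end, in the units of the state.
- status.read_state(): the state, without advancing time (a new reading comes with each control period).
- vision.capture(name): name is "side" or "top"; returns a dict with "img" (384x512x3 uint8, red, green, blue), "depth" (384x512 float32, m along the optical axis (not along the pixel's ray), 0 where there is no reading), "fx", "fy", "cx", "cy" (pixels), "distortion" ([k1, k2, p1, p2, k3] as OpenCV has them; the pictures are not rectified), "pose" (4x4, takes a point from camera to world coordinates). Camera axes: x right, y up, looking along -z (the intrinsics and any distortion apply to the point x, -y, -z); pixel columns grow to the right and rows downward; lengths in m; the calibration is good to about 2 mm. A picture is of the moment at which its call begins.
- bot.hand_in(): hands the job in, once; it reports no verdict.
Trained networks look in the newest picture that a camera, given by its name, has taken for a name from the list of things; names that differ only in an ending like _2 or _b are one class to them, and where a whole thing is asked for, a point or a joint stands for the part that bears it (a point fixed in the world has none). Each returns a list of dicts, best first, with "confidence" (0 to 1); they miss things now and then, are a little off and sometimes report something else, mostly with a low value. They report only what shows in the picture. A call takes as long as a camera call. They do not tell look-alikes from the thing itself.
- models.masks_of(camera, name): "mask" (384x512 bool, what is visible of it) and "extent" ([left, top, right, bottom] in pixels, round what is visible of it).
- models.landmark_of(camera, name): "point" ([column, row] in pixels: a listed point, or the origin of a listed thing).
The state is a dict: "time_s": time; "joint_positions": joint angles; "qvel": joint speeds; "tau": joint torques, N m; "position": TCP position; "tcp_rot": TCP orientation; "force": force on the tool from outside, world axes, zero at the start; "moment": the same for the moment, N m; "opening": opening from 0.0 (shut) to 1.0 (fully open).
Only numpy, scipy, OpenCV 4.12 (cv2) and the standard library are available. Lean on these libraries where they do the work, as an engineer would, in place of code of your own. Each camera call takes 0.05 s, during which the arm holds its last target.

TASK

Start up the dismantled unit from its loose control boxes on the bench: push the raised end of the rocker paddle all the way down, then press the square key fully in so that it stays in, then press the big round button fully down for a moment and let it come back up. Do not press anything out of turn, and leave the small round button alone. Only press the controls: do not lift, tip or shove the boxes, and leave the other machine parts where they are.

Things in the scene. Friction and masses are not known exactly. Their poses are not given: they have to be found in the camera images.
- power_box: A loose beige control box, 90 (its x) by 80 (its y) by 45 mm tall, about 0.8 kg on rubber feet, upright on the bench; it stays put when pressed from above. A black round cable stub marks its +x side. Origin: centre of its underside, z up. It carries the rocker paddle on its top, pivoting about the box's y axis 57 mm above the bench.
- power_paddle (a joint): Rocker paddle, a flat grey plate 64 mm (along the box's x) by 36 mm (along y) and 5 mm thick, on a pivot above the middle of power_box. 0 rad = off: the end on the box's +x side is raised (its tip about 67 mm above the bench), the other end is low. 0.5 rad = fully on: the +x end is low, the other raised. Starts at 0 to 0.06. Stays where it is left; pushing the raised end down takes 2 to 4 N, more near the pivot, and it stops hard at 0.5.
- paddle_end (a point): Point on the paddle's top face, 25 mm from the pivot on the +x side, on its centre line: where to push. It moves with the paddle: about 66 mm above the bench when off, 53 mm when on.
- reset_box: A loose beige control box, 90 (its x) by 80 (its y) by 45 mm tall, about 0.8 kg on rubber feet, upright on the bench; it stays put when pressed from above. A black round cable stub marks its +x side. Origin: centre of its underside, z up. It carries the square key in the middle of its top.
- reset_key (a joint): Square grey key, 32 by 32 mm. 0 m = out: its top stands 12 mm above the box, 57 mm above the bench (starts at 0 to 1 mm). 0.008 m = fully in: 4 mm above the box. Goes straight down against about 3 N of friction and stays in; hard stop at 0.008.
- reset_key_top (a point): Centre of the square key's top face; moves with it.
- start_box: A loose beige control box, 90 (its x) by 80 (its y) by 45 mm tall, about 0.8 kg on rubber feet, upright on the bench; it stays put when pressed from above. A black round cable stub marks its +x side. Origin: centre of its underside, z up. It carries the big round button in the middle of its top.
- start_button (a joint): Big round grey mushroom button, 42 mm across. 0 m = out: its top stands 20 mm above the box, 65 mm above the bench. 0.008 m = fully pressed, hard stop. Sprung: 1.5 N to start, 5 N fully down; comes back up when let go.
- start_button_top (a point): Centre of the big button's top face; moves with it.
- stop_box: A loose beige control box, 90 (its x) by 80 (its y) by 45 mm tall, about 0.8 kg on rubber feet, upright on the bench; it stays put when pressed from above. A black round cable stub marks its +x side. Origin: centre of its underside, z up. It carries the small round button in the middle of its top. To be left alone.
- stop_button (a joint): Small round grey button, 18 mm across, top 10 mm above the box, 55 mm above the bench. 0 m = out, 0.006 m = fully pressed; sprung.
- heat_sink: Loose black finned heat sink, 45 (x) by 120 (y) by 30 mm tall, a bystander. Origin: centre of its underside.
- air_pump: Loose small black air pump with a motor stub, about 105 (x) by 50 (y) by 51 mm tall, a bystander. Origin: centre of the underside of its block; the stub points to +x.
- coil: Loose shiny ribbed metal coil sleeve, 54 mm across and 60 mm tall, standing upright, a bystander. Origin: centre of its underside.
Not all that is in view belongs to the job. What is shaped like the power_box but pink or red is not meant.

How it is judged (in metres and radians):
On the way, in this order (a step that is already met when the one before it is completed fails the run):
1. the rocker paddle is pushed over to on (value of joint power_paddle above 0.42 rad), for 0.1 s.
2. the square key is pressed fully in (value of joint power_paddle above 0.42 rad and value of joint reset_key above 0.006 m), for 0.1 s.
3. the big round button is pressed fully down (value of joint start_button above 0.006 m), for 0.1 s.
At the end, for the whole second after the job is handed in: The paddle is on (over 0.42 of 0.5 rad), the square key is in (over 6 of 8 mm), both round buttons are up (within 2 mm), every box stands upright and at rest within 30 mm of where it started, and the three other machine parts are within 30 mm of their places (all of step 2 and value of joint each of start_button, stop_button below 0.002 m and distance of each of power_box, reset_box, start_box, stop_box, heat_sink, air_pump, coil from where it was at the start of the episode below 0.03 m and angle between each of power_box, reset_box, start_box, stop_box's own z axis and vertical below 0.1 rad and linear speed of each of power_box, reset_box, start_box, stop_box below 0.02 m/s); the robot touches nothing.
It fails at once if a control box is lifted, tipped, or shoved or carried more than 30 mm (height (world z) of any of power_box, reset_box, start_box, stop_box above 0.012 m or angle between any of power_box, reset_box, start_box, stop_box's own z axis and vertical above 0.2 rad or distance of any of power_box, reset_box, start_box, stop_box from where it was at the start of the episode above 0.03 m).
It fails at once if the square key is pressed before the paddle is on (value of joint reset_key above 0.004 m and not (value of joint power_paddle above 0.42 rad)).
It fails at once if the big round button is pressed before the paddle is on and the square key is in (value of joint start_button above 0.004 m and not (value of joint power_paddle above 0.42 rad and value of joint reset_key above 0.006 m)).
It fails at once if the small round button is pressed (value of joint stop_button above 0.003 m).
It fails at once if a machine part is moved more than 30 mm (distance of any of heat_sink, air_pump, coil from where it was at the start of the episode above 0.03 m).
It also fails if it takes over 48 s, if anything falls off the work surface, if the arm or the gripper's body presses on something with over 40 N, if the wrist force passes 120 N, or if a joint passes its speed limit or range.

## Working session

There is one attempt and no reset: what is moved stays moved. The work goes in short steps, Python scripts to look and compute and a tool call to move; the robot and the scene stay as the last step left them, time stands still between calls to the robot, and variables do not carry over. Pictures are saved under pics/ and viewed, and the job is handed in when it is done.

Besides the shell and the picture viewer there is one more tool, called after "Call:" as name(argument=value, ...), one argument or row to a line, values as JSON. send_rows: Moves the arm, as the interface text tells. Its arguments: {"type":"object","properties":{"moves":{"type":"array"}},"required":["moves"]}

```bash
mkdir -p pics; ls
cat > h.py <<'E'
import numpy as np, cv2
from rig import status, vision, bot, models
def ray(c,px):
    K=np.array([[c['fx'],0,c['cx']],[0,c['fy'],c['cy']],[0,0,1.]])
    u=cv2.undistortPoints(np.array(px,float).reshape(-1,1,2),K,np.array(c['distortion'],float)).reshape(-1,2)
    return np.c_[u[:,0],-u[:,1],-np.ones(len(u))]
def world(c,px,d=None):
    r=ray(c,px); px=np.array(px).reshape(-1,2)
    if d is None: d=np.array([c['depth'][int(round(p[1])),int(round(p[0]))] for p in px])
    P=r*np.array(d).reshape(-1,1); T=np.array(c['pose'])
    return P@T[:3,:3].T+T[:3,3]
def atz(c,px,z):
    T=np.array(c['pose']); r=ray(c,px)@T[:3,:3].T
    return T[:3,3]+r*((z-T[2,3])/r[:,2])[:,None]
E
python3 - <<'E'
from h import *
print(status.read_state())
for n in ['side','top']:
    c=vision.capture(n); cv2.imwrite(f'pics/{n}0.png',cv2.resize(c['img'][:,:,::-1],None,fx=1.5,fy=1.5))
    print(n,c['fx'],c['distortion'],c['pose'])
    for t in ['power_box','paddle_end','reset_key_top','reset_box','start_button_top','start_box','stop_box','stop_button','heat_sink','air_pump','coil']:
        for o in models.landmark_of(n,t)[:3]:
            print(t,o['confidence'],o['point'],world(c,[o['point']]).round(3))
E
```

```text
pics
{'time_s': 0.0, 'joint_positions': array([-7.50284547e+01,  3.02787463e+01,  8.21573666e+01, -6.09082120e-04,
        6.76877960e+01, -1.02269590e+01]), 'qvel': array([ 0.00833142,  0.04553891,  0.03215355,  0.03426292, -0.05658006,
       -0.0239992 ]), 'tau': array([-3.10365449e-04, -4.40039563e+01, -1.76591080e+01,  6.35489845e-02,
        5.82904718e-02, -1.60587906e-04]), 'position': array([ 0.2659314 , -0.56478887,  0.22156854]), 'tcp_rot': array([[ 9.04836550e-01,  4.25758728e-01, -5.68189693e-04],
       [ 4.25758942e-01, -9.04834222e-01,  2.08666462e-03],
       [ 3.74298194e-04, -2.13000226e-03, -9.99997661e-01]]), 'force': array([ 0.8926555 ,  0.28373515, -0.50172993]), 'moment': array([0.03624984, 0.05170275, 0.03386262]), 'opening': 0.9981140380438572}
side 414.8792328763647 [-0.10088458  0.          0.          0.          0.        ] [[-0.91598829  0.29175391 -0.27539991  0.17907635]
 [-0.40101976 -0.64493687  0.65056866  0.7317214 ]
 [ 0.0121904   0.70635408  0.7077537   0.92238578]
 [ 0.          0.          0.          1.        ]]
power_box 0.98 [261.6, 124.4]
[... 251 characters left out ...]
dle_end 0.6 [256.7, 104.4] [[ 0.701 -0.475  0.066]]
reset_key_top 0.39 [265.1, 189.4] [[ 0.501 -0.082  0.058]]
reset_key_top 0.36 [235.5, 255.1] [[0.483 0.158 0.04 ]]
reset_box 0.57 [259.0, 200.0] [[ 0.505 -0.047  0.044]]
reset_box 0.16 [265.9, 188.0] [[ 0.502 -0.091  0.055]]
start_button_top 0.49 [195.4, 284.1] [[0.525 0.29  0.063]]
start_box 0.9 [196.5, 302.3] [[0.505 0.324 0.045]]
start_box 0.74 [345.4, 167.3] [[ 0.313 -0.317  0.025]]
stop_box 0.86 [236.3, 252.8] [[0.482 0.154 0.046]]Traceback (most recent call last):
  File "<stdin>", line 7, in <module>
ValueError: it knows: air_pump, coil, heat_sink, paddle_end, power_box, reset_box, reset_key_top, start_box, start_button_top, stop_box
```

Run:
```python
from h import *
for n in ['top']:
    c=vision.capture(n); cv2.imwrite(f'pics/{n}0.png',cv2.resize(c['img'][:,:,::-1],None,fx=1.5,fy=1.5))
    print(n,c['fx'],c['distortion'],c['pose'])
    for t in ['power_box','paddle_end','reset_key_top','reset_box','start_button_top','start_box','stop_box','heat_sink','air_pump','coil']:
        for o in models.landmark_of(n,t)[:4]:
            print(t,o['confidence'],o['point'],world(c,[o['point']]).round(3))
```

```text
top 456.6862010761138 [-0.12346583  0.          0.          0.          0.        ] [[ 0.01063135  0.99239138 -0.12266343  0.39028128]
 [-0.99989852  0.01171388  0.00810738 -0.05186907]
 [ 0.00948256  0.12256479  0.99241521  1.18696207]
 [ 0.          0.          0.          1.        ]]
power_box 0.97 [354.7, 228.6] [[ 0.438 -0.319  0.06 ]]
power_box 0.85 [350.0, 175.7] [[ 0.571 -0.31   0.059]]
power_box 0.82 [335.9, 115.5] [[ 0.727 -0.276  0.06 ]]
power_box 0.65 [113.6, 194.0] [[0.517 0.281 0.067]]
paddle_end 0.88 [337.3, 102.3] [[ 0.759 -0.279  0.069]]
paddle_end 0.83 [356.5, 157.4] [[ 0.621 -0.331  0.046]]
paddle_end 0.82 [410.8, 132.5] [[ 0.685 -0.469  0.067]]
paddle_end 0.8 [360.8, 220.4] [[ 0.459 -0.334  0.065]]
reset_key_top 0.45 [261.8, 200.1] [[ 0.507 -0.088  0.058]]
reset_box 0.69 [263.7, 202.2] [[ 0.502 -0.093  0.058]]
reset_box 0.27 [289.0, 107.1] [[ 0.749 -0.156  0.052]]
start_button_top 0.68 [102.8, 193.2] [[0.519 0.31  0.064]]
start_box 0.84 [114.3, 195.5] [[0.514 0.28  0.064]]
stop_box 0.94 [181.2, 208.6] [[0.485 0.114 0.046]]
heat_sink 0.8 [156.1, 113.0] [[0.741 0.194 0.014]]
heat_sink 0.21 [285.6, 106.9] [[ 0.75  -0.148  0.052]]
air_pump 0.86 [285.0, 109.8] [[ 0.748 -0.148  0.033]]
air_pump 0.41 [110.9, 197.0] [[0.509 0.288 0.067]]
air_pump 0.23 [361.0, 276.9] [[ 0.39  -0.052  1.187]]
coil 0.83 [362.4, 275.9] [[ 0.322 -0.337  0.063]]
```

View pics/side0.png

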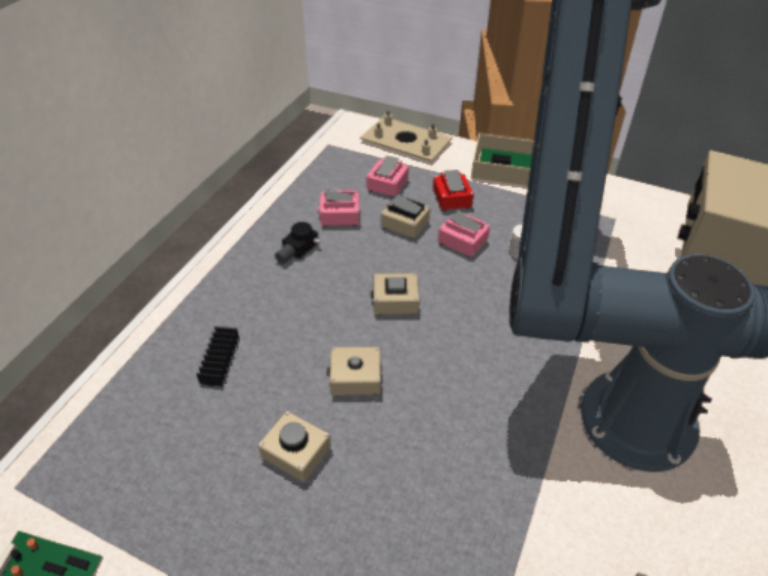

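View pics/top0.png

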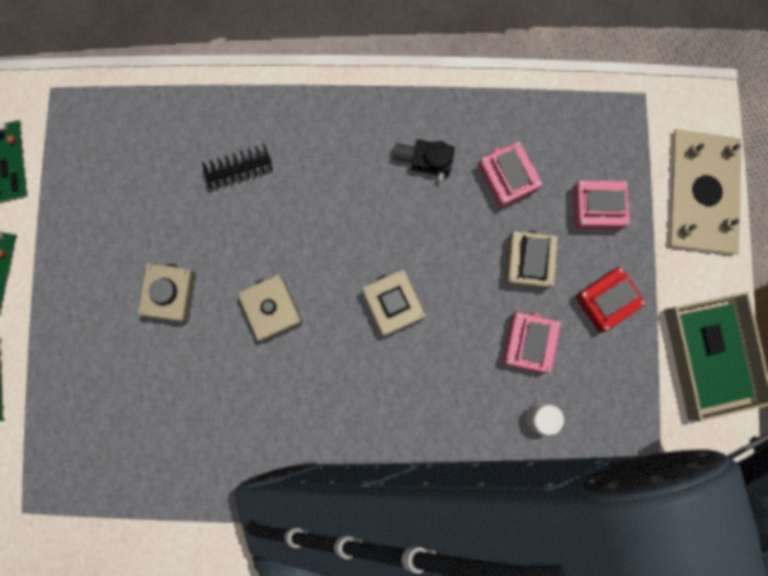

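The beige box with a rocker, at about (355,173) in the top view, is the power_box. The look-alikes are pink at (340,116), (402,136) and (355,228), and red at (408,199). Next I take close crops and measure the surfaces.

Run:
```python
from h import *
c=vision.capture('top'); im=c['img'][:,:,::-1]
def crop(im,x,y,r=35): return cv2.resize(im[y-r:y+r,x-r:x+r],(380,380),interpolation=cv2.INTER_CUBIC)
s=vision.capture('side'); sm=s['img'][:,:,::-1]
a=np.hstack([crop(im,355,173),crop(im,262,202)]); b=np.hstack([crop(im,110,195),crop(sm,270,143)])
cv2.imwrite('pics/crop0.png',cv2.resize(np.vstack([a,b]),(600,600)))
vs,us=np.mgrid[0:384,0:512]
for n,c in (('top',c),('side',s)):
    P=world(c,np.c_[us.ravel(),vs.ravel()],c['depth'].ravel())
    for nm,ctr in (('power',(.58,-.31)),('reset',(.505,-.09)),('start',(.516,.295)),('stop',(.485,.114))):
        q=P[(np.hypot(P[:,0]-ctr[0],P[:,1]-ctr[1])<.062)]
        top=q[(q[:,2]>.025)]
        r=cv2.minAreaRect((top[:,:2]*1000).astype(np.float32))
        hi=q[q[:,2]>.050]
        print(n,nm,'rect',np.round(r[0],1),np.round(r[1],1),round(r[2],1),'hi',hi.mean(0).round(4),len(hi),np.percentile(hi[:,2],[5,50,95]).round(4))
        if nm=='power':
            hi=q[q[:,2]>.044]
            for p in hi[::max(1,len(hi)//40)]: print(p.round(3),end=' ')
            A=np.c_[hi[:,:2],np.ones(len(hi))]; print(np.linalg.lstsq(A,hi[:,2],rcond=None)[0])
```

```text
top power rect [ 586.3 -327.5] [83.  95.2] 84.3 hi [ 0.5822 -0.326   0.0593] 506 [0.0511 0.0594 0.0671]
[ 0.629 -0.293  0.047] [ 0.625 -0.337  0.048] [ 0.619 -0.293  0.044] [ 0.616 -0.293  0.047] [ 0.615 -0.35   0.056] [ 0.61  -0.339  0.068] [ 0.608 -0.332  0.066] [ 0.606 -0.317  0.064] [ 0.604 -0.306  0.056] [ 0.607 -0.365  0.047] [ 0.601 -0.34   0.062] [ 0.598 -0.319  0.065] [ 0.597 -0.308  0.056] [ 0.596 -0.29   0.045] [ 0.594 -0.348  0.062] [ 0.591 -0.332  0.062] [ 0.588 -0.317  0.062] [ 0.588 -0.3    0.045] [ 0.589 -0.358  0.045] [ 0.584 -0.336  0.059] [ 0.581 -0.32   0.058] [ 0.578 -0.304  0.062] [ 0.578 -0.302  0.047] [ 0.579 -0.36   0.045] [ 0.574 -0.336  0.056] [ 0.572 -0.326  0.054] [ 0.568 -0.31   0.056] [ 0.567 -0.292  0.048] [ 0.566 -0.346  0.058] [ 0.564 -0.334  0.053] [ 0.561 -0.318  0.057] [ 0.559 -0.299  0.048] [ 0.561 -0.36   0.044] [ 0.556 -0.341  0.055] [ 0.554 -0.324  0.051] [ 0.551 -0.302  0.056] [ 0.549 -0.289  0.046] [ 0.55  -0.354  0.047] [ 0.548 -0.352  0.044] [ 0.545 -0.348  0.046] [ 0.54  -0.323  0.044] [ 6.84205023e-02 -4.32051633e-02 -2.96621613e-05]
top
[... 1001 characters left out ...]
95 -0.304  0.051] [ 0.569 -0.312  0.053] [ 0.544 -0.333  0.046] [ 0.602 -0.304  0.044] [ 0.568 -0.301  0.057] [ 0.548 -0.326  0.046] [ 0.596 -0.299  0.045] [ 0.563 -0.299  0.056] [ 0.6   -0.291  0.045] [ 0.572 -0.303  0.046] [ 0.544 -0.315  0.046] [ 0.567 -0.3    0.045] [ 0.542 -0.311  0.046] [ 0.555 -0.298  0.047] [ 0.564 -0.284  0.049] [ 0.552 -0.29   0.045] [ 0.13457009 -0.19819893 -0.0865477 ]
side reset rect [508.7 -82.1] [93.1 80.4] 26.1 hi [ 0.508  -0.0834  0.0554] 98 [0.051  0.0554 0.0588]
side start rect [522.5 302.1] [82.2 97. ] 82.2 hi [0.5183 0.304  0.0645] 234 [0.0604 0.0651 0.0679]
side stop rect [497.9 124.1] [91.  79.5] 25.7 hi [0.497  0.1264 0.0538] 38 [0.0504 0.0539 0.0568]
```

View pics/crop0.png

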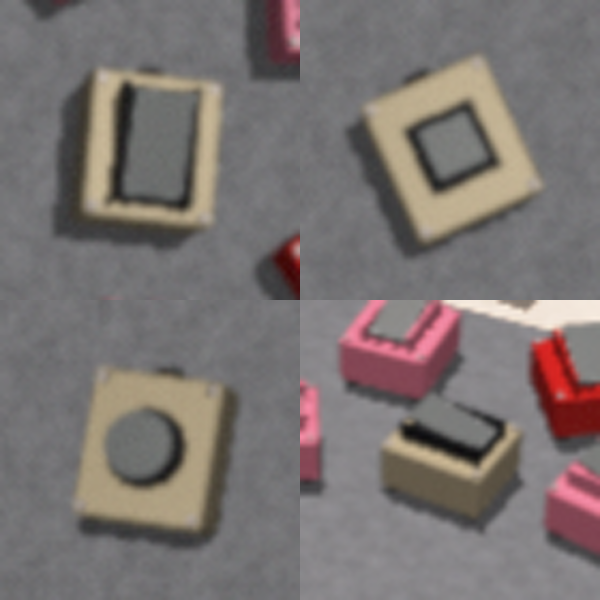

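Call:
send_rows(
  moves=[
    [0,0,0,0,0,1,1],
    [0,0,0,0,0,1,1],
    [0,0,0,0,0,1,1],
    [0,0,0,0,0,0.1,1],
    [0.98,-0.83,0,0,0,0,1],
    [0.98,-0.83,0,0,0,0,1],
    [0.98,-0.83,0,0,0,0,1],
    [0.98,-0.83,0,0,0,0,1],
    [0.98,-0.83,0,0,0,0,1],
    [0.98,-0.83,0,0,0,0,1],
    [0.98,-0.83,0,0,0,0,1],
    [0.98,-0.83,0,0,0,0,1],
  ],
)

```text
time_s: 2.55
position: [0.4787, -0.4195, 0.2226]
tcp_rot: [[0.995, -0.098, 0.0], [-0.098, -0.995, -0.0], [0.0, 0.0, -1.0]]
force: [0.4, -0.5, -0.7]
opening: 0.009
```

Call:
send_rows(
  moves=[
    [0.98,-0.83,0,0,0,0,1],
    [0.98,-0.83,0.5,0,0,0,1],
    [0.98,-0.83,1,0,0,0,1],
    [0.98,-0.83,1,0,0,0,1],
    [0.98,-0.83,1,0,0,0,1],
    [0,0,1,0,0,0,1],
    [0,0,0.5,0,0,0,1],
    [0,0,0,0,0,0,1],
    [0,0,0,0,0,0,1],
  ],
)

```text
time_s: 3.68
position: [0.6106, -0.3303, 0.0987]
tcp_rot: [[0.995, -0.101, 0.002], [-0.101, -0.995, -0.001], [0.002, 0.001, -1.0]]
force: [-0.1, -0.3, 0.0]
opening: 0.008
```

Run:
```python
from h import *
print(status.read_state()['position'],status.read_state()['force'])
c=vision.capture('top'); im=c['img'][:,:,::-1]
def crop(im,x,y,r=45): return cv2.resize(im[y-r:y+r,x-r:x+r],(400,400),interpolation=cv2.INTER_CUBIC)
s=vision.capture('side'); sm=s['img'][:,:,::-1]
cv2.imwrite('pics/a1.png',np.hstack([crop(im,355,173),crop(sm,270,125)]))
```

```text
[ 0.61061037 -0.33030146  0.09873155] [-0.12841088 -0.26125743  0.02797144]
```

View pics/a1.png

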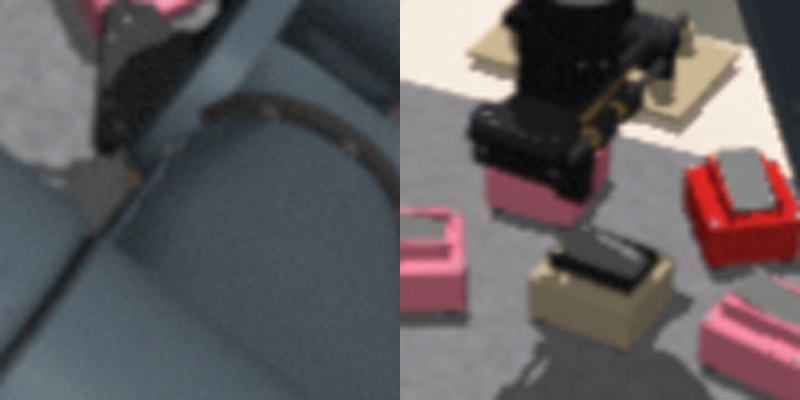

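The side view shows the closed fingertips just above the raised end of the beige box's paddle. I'll press down now.

Call:
send_rows(
  moves=[
    [0,0,0.6,0,0,0,1],
    [0,0,0.5,0,0,0,1],
    [0,0,0.2,0,0,0,1],
    [0,0,0.1,0,0,0,1],
    [0,0,0.1,0,0,0,1],
    [0,0,0.1,0,0,0,1],
    [0,0,0,0,0,0,1],
  ],
)

```text
time_s: 4.65
position: [0.6107, -0.3293, 0.0578]
tcp_rot: [[0.995, -0.101, 0.001], [-0.101, -0.995, -0.0], [0.001, 0.0, -1.0]]
force: [0.6, 0.3, 2.6]
opening: 0.003
```

Call:
send_rows(
  moves=[
    [0,0,0.06,0,0,0,1],
    [0,0,0.06,0,0,0,1],
    [0,0,0.06,0,0,0,1],
    [0,0,0,0,0,0,1],
  ],
)

```text
time_s: 5.15
position: [0.6107, -0.3294, 0.0551]
tcp_rot: [[0.995, -0.101, 0.001], [-0.101, -0.995, -0.0], [0.001, 0.0, -1.0]]
force: [-0.5, 2.6, 11.9]
opening: 0.006
```

Call:
send_rows(
  moves=[
    [0,0,0.06,0,0,0,1],
    [0,0,0,0,0,0,1],
  ],
)

```text
time_s: 5.4
position: [0.6107, -0.3294, 0.0549]
tcp_rot: [[0.995, -0.101, 0.001], [-0.101, -0.995, -0.001], [0.001, 0.001, -1.0]]
force: [-1.9, 4.2, 17.6]
opening: 0.004
```

Call:
send_rows(
  moves=[
    [0,0,-0.3,0,0,0,1],
    [0,0,-0.8,0,0,0,1],
    [0,0,-1,0,0,0,1],
    [0,0,-0.7,0,0,0,1],
    [-0.5,-0.92,0,0,0,0,1],
    [-0.5,-0.92,0,0,0,0,1],
    [-0.5,-0.92,0,0,0,0,1],
    [-0.5,-0.92,0,0,0,0,1],
    [-0.5,-0.92,0,0,0,0,1],
    [-0.5,-0.92,0,0,0,0,1],
    [-0.5,-0.92,0,0,0,0,1],
  ],
)

```text
time_s: 6.78
position: [0.539, -0.1597, 0.1219]
tcp_rot: [[0.995, -0.101, -0.0], [-0.101, -0.995, -0.0], [-0.0, 0.0, -1.0]]
force: [-0.0, 0.8, 0.3]
opening: 0.003
```

Call:
send_rows(
  moves=[
    [-0.5,-0.92,0,0,0,0,1],
    [-0.5,-0.92,0,0,0,0,1],
    [-0.5,-0.92,0,0,0,0,1],
    [0,0,0,0,0,-1,1],
    [0,0,0,0,0,-1,1],
    [0,0,0,0,0,-1,1],
    [0,0,0,0,0,-0.1,1],
    [0,0,0.5,0,0,0,1],
    [0,0,0,0,0,0,1],
  ],
)

```text
time_s: 7.9
position: [0.5081, -0.0875, 0.1079]
tcp_rot: [[0.905, 0.424, -0.003], [0.424, -0.905, 0.001], [-0.002, -0.002, -1.0]]
force: [-0.7, -0.9, 0.7]
opening: 0.005
```

Run:
```python
from h import *
print(status.read_state()['position'],status.read_state()['force'])
def crop(im,x,y,r=45): return cv2.resize(im[y-r:y+r,x-r:x+r],(400,400),interpolation=cv2.INTER_CUBIC)
c=vision.capture('top'); im=c['img'][:,:,::-1]
s=vision.capture('side'); sm=s['img'][:,:,::-1]
cv2.imwrite('pics/a2.png',np.hstack([crop(sm,265,185),crop(sm,270,125)]))
cv2.imwrite('pics/a2t.png',np.hstack([crop(im,262,202),crop(im,355,173)]))
vs,us=np.mgrid[0:384,0:512]
for n,c in (('top',c),('side',s)):
    P=world(c,np.c_[us.ravel(),vs.ravel()],c['depth'].ravel())
    for x,sg in ((25,1),(-25,-1)):
        ctr=np.array([.585,-.326])+x/1000*np.array([.995,-.099])
        q=P[(np.hypot(P[:,0]-ctr[0],P[:,1]-ctr[1])<.008)]
        print(n,x,len(q),np.median(q[:,2]) if len(q) else None)
```

```text
[ 0.50814719 -0.08745931  0.10785486] [-0.74866282 -0.91953615  0.66512543]
top 25 27 0.05334504784408356
top -25 31 0.06548799242451153
side 25 0 None
side -25 3 0.04498683500237477
```

View pics/a2.png

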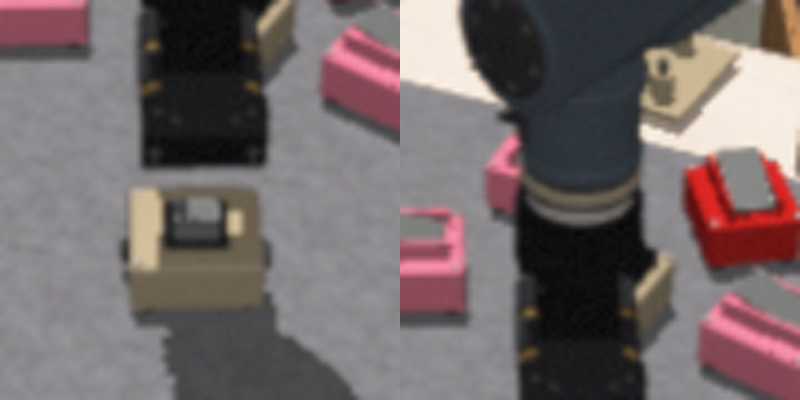

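View pics/a2t.png

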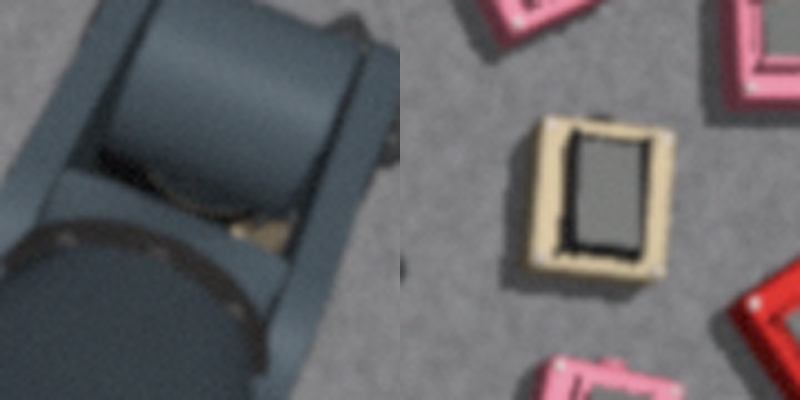

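The paddle now measures 53 mm at +x and 65 mm at −x, so it is fully on. The gripper is above the square key and clear of it. Pressing the key.

Call:
send_rows(
  moves=[
    [0,0,0.7,0,0,0,1],
    [0,0,0.7,0,0,0,1],
    [0,0,0.4,0,0,0,1],
    [0,0,0.15,0,0,0,1],
    [0,0,0.1,0,0,0,1],
    [0,0,0.1,0,0,0,1],
    [0,0,0.1,0,0,0,1],
    [0,0,0,0,0,0,1],
  ],
)

```text
time_s: 9.0
position: [0.5095, -0.088, 0.053]
tcp_rot: [[0.905, 0.426, 0.001], [0.426, -0.905, -0.0], [0.001, 0.001, -1.0]]
force: [0.8, -0.3, 1.8]
opening: 0.008
```

Call:
send_rows(
  moves=[
    [0,0,0.08,0,0,0,1],
    [0,0,0.08,0,0,0,1],
    [0,0,0.06,0,0,0,1],
    [0,0,0,0,0,0,1],
  ],
)

```text
time_s: 9.5
position: [0.5096, -0.088, 0.0492]
tcp_rot: [[0.905, 0.426, 0.001], [0.426, -0.905, -0.001], [0.001, 0.001, -1.0]]
force: [-2.7, 1.6, 17.6]
opening: 0.009
```

Call:
send_rows(
  moves=[
    [0,0,0,0,0,0,1],
    [0,0,-0.3,0,0,0,1],
    [0,0,-0.8,0,0,0,1],
    [0,0,-1,0,0,0,1],
    [0,0,-0.9,0,0,0,1],
    [0.5,-0.99,0,0,0,0,1],
    [0.5,-0.99,0,0,0,0,1],
    [0.5,-0.99,0,0,0,0,1],
    [0.5,-0.99,0,0,0,0,1],
    [0.5,-0.99,0,0,0,0,1],
    [0.5,-0.99,0,0,0,0,1],
    [0.5,-0.99,0,0,0,0,1],
  ],
)

```text
time_s: 11.0
position: [0.5141, 0.1071, 0.1218]
tcp_rot: [[0.905, 0.426, -0.001], [0.426, -0.905, 0.0], [-0.001, -0.001, -1.0]]
force: [0.2, -0.3, 1.1]
opening: 0.004
```

Call:
send_rows(
  moves=[
    [0.5,-0.99,0,0,0,0,1],
    [0.5,-0.99,0,0,0,0,1],
    [0.5,-0.99,0,0,0,0,1],
    [0.5,-0.99,0,0,0,0,1],
    [0.5,-0.99,0,0,0,0,1],
    [0.5,-0.99,0,0,0,0,1],
    [0.5,-0.99,0,0,0,0,1],
    [0,0,0,0,0,0,1],
    [0,0,0,0,0,0,1],
  ],
)

```text
time_s: 12.12
position: [0.5193, 0.2996, 0.1217]
tcp_rot: [[0.905, 0.426, -0.002], [0.426, -0.905, -0.001], [-0.002, 0.0, -1.0]]
force: [0.2, 0.2, -0.7]
opening: 0.005
```

Run:
```python
from h import *
print(status.read_state()['position'],status.read_state()['force'])
def crop(im,x,y,r=50): return cv2.resize(im[y-r:y+r,x-r:x+r],(400,400),interpolation=cv2.INTER_CUBIC)
c=vision.capture('top'); im=c['img'][:,:,::-1]
s=vision.capture('side'); sm=s['img'][:,:,::-1]
cv2.imwrite('pics/a3.png',np.hstack([crop(sm,195,285),crop(im,262,202)]))
vs,us=np.mgrid[0:384,0:512]
for n,c in (('top',c),('side',s)):
    P=world(c,np.c_[us.ravel(),vs.ravel()],c['depth'].ravel())
    for nm,ctr in (('key',(.509,-.088)),('stop',(.497,.122)),('start',(.520,.301))):
        q=P[(np.hypot(P[:,0]-ctr[0],P[:,1]-ctr[1])<.009)&(P[:,2]<.08)]
        print(n,nm,len(q),np.median(q[:,2]) if len(q) else None)
```

```text
[0.51932007 0.29955525 0.12173293] [ 0.24794945  0.16056609 -0.71395121]
top key 39 0.04913305220341657
top stop 35 0.056071978821311985
top start 6 0.06511137783487797
side key 22 0.04911329261102504
side stop 33 0.0549064210962904
side start 1 0.0633954857454313
```

View pics/a3.png

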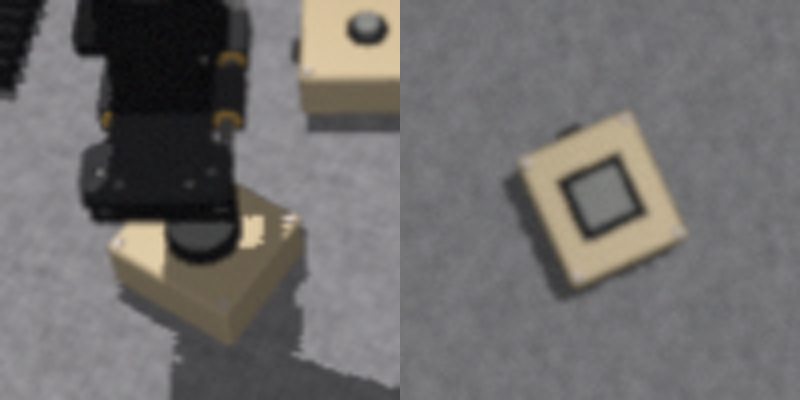

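The key top is at 49 mm in both cameras, so it is fully in. The stop button is still up, and the fingers are over the big button. Pressing it.

Call:
send_rows(
  moves=[
    [0,0,0.8,0,0,0,1],
    [0,0,0.8,0,0,0,1],
    [0,0,0.5,0,0,0,1],
    [0,0,0.15,0,0,0,1],
    [0,0,0.15,0,0,0,1],
    [0,0,0.1,0,0,0,1],
    [0,0,0.08,0,0,0,1],
    [0,0,0,0,0,0,1],
  ],
)

```text
time_s: 13.22
position: [0.52, 0.2999, 0.0582]
tcp_rot: [[0.905, 0.426, 0.0], [0.426, -0.905, -0.0], [-0.0, 0.0, -1.0]]
force: [-1.8, -3.6, 4.2]
opening: 0.007
```

Call:
send_rows(
  moves=[
    [0,0,0.07,0,0,0,1],
    [0,0,0.07,0,0,0,1],
    [0,0,0,0,0,0,1],
    [0,0,0,0,0,0,1],
  ],
)

```text
time_s: 13.72
position: [0.5202, 0.3001, 0.0571]
tcp_rot: [[0.905, 0.426, 0.001], [0.426, -0.905, -0.0], [0.001, 0.001, -1.0]]
force: [-5.1, -5.3, 20.8]
opening: 0.007
```

Call:
send_rows(
  moves=[
    [0,0,-0.3,0,0,0,1],
    [0,0,-0.8,0,0,0,1],
    [0,0,-1,0,0,0,1],
    [0,0,-1,0,0,0,1],
    [0,0,-1,0,0,0,1],
    [0,1,-1,0,0,0,1],
    [0,1,0,0,0,0,1],
    [0,1,0,0,0,0,1],
    [0,1,0,0,0,0,1],
    [0,1,0,0,0,0,1],
    [0,1,0,0,0,0,1],
    [0,0,0,0,0,0,1],
  ],
)

```text
time_s: 15.22
position: [0.5852, 0.1637, 0.1815]
tcp_rot: [[0.906, 0.423, 0.002], [0.423, -0.906, 0.001], [0.002, -0.0, -1.0]]
force: [-0.5, -0.8, -0.5]
opening: 0.009
```

Run:
```python
from h import *
st=status.read_state(); print(st['time_s'],st['position'],st['force'],st['qvel'].round(2))
c=vision.capture('top'); s=vision.capture('side')
cv2.imwrite('pics/end.png',np.hstack([cv2.resize(c['img'][:,:,::-1],(400,300)),cv2.resize(s['img'][:,:,::-1],(400,300))]))
vs,us=np.mgrid[0:384,0:512]
for n,c in (('top',c),('side',s)):
    P=world(c,np.c_[us.ravel(),vs.ravel()],c['depth'].ravel())
    for nm,ctr in (('key',(.509,-.086)),('stop',(.497,.124)),('start',(.519,.301)),('pad+',(.610,-.328)),('pad-',(.560,-.323))):
        q=P[(np.hypot(P[:,0]-ctr[0],P[:,1]-ctr[1])<.007)&(P[:,2]<.08)]
        print(n,nm,len(q),np.median(q[:,2]).round(4) if len(q) else None)
    for nm,ctr in (('power',(.58,-.31)),('reset',(.505,-.09)),('start',(.516,.295)),('stop',(.485,.114))):
        q=P[(np.hypot(P[:,0]-ctr[0],P[:,1]-ctr[1])<.062)&(P[:,2]>.025)&(P[:,2]<.08)]
        if len(q)>20:
            r=cv2.minAreaRect((q[:,:2]*1000).astype(np.float32)); print(n,nm,np.round(r[0],1),np.round(r[1],1),round(r[2],1))
```

```text
15.225 [0.5852227  0.16368158 0.18151479] [-0.49403226 -0.76369135 -0.5342881 ] [ 1.92 -0.42  1.04  0.87  1.    0.62]
top key 22 0.0505
top stop 22 0.0535
top start 0 None
top pad+ 20 0.0534
top pad- 20 0.0663
top power [ 586.3 -327. ] [82.  94.7] 84.4
top reset [510.3 -88.4] [96.2 80.1] 25.1
top stop [497.2 121.1] [92.4 81.7] 25.2
side key 12 0.0502
side stop 19 0.0553
side start 22 0.0658
side pad+ 6 0.0525
side pad- 15 0.0481
side power [ 585.  -321.2] [84.6 92.9] 86.2
side reset [508.7 -82.7] [93.4 83. ] 24.6
side start [523.  301.3] [81.7 98.4] 82.5
side stop [497.6 124.2] [91.3 79. ] 24.3
```

View pics/end.png

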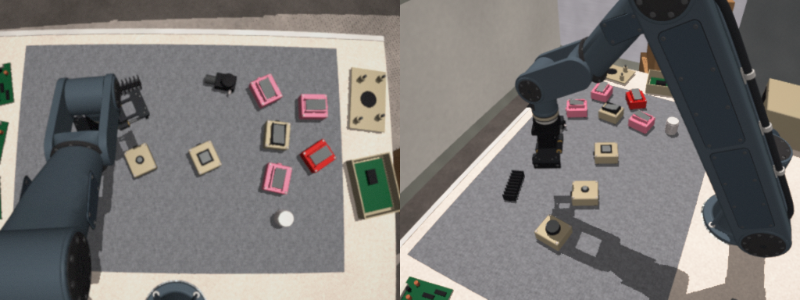

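The picture shows the big button back up (side view, about (553,228) in the composite), the arm clear, and the boxes and other parts in place. I'll let the arm settle, then hand in.

Call:
send_rows(
  moves=[
    [0,0,0,0,0,0,1],
    [0,0,0,0,0,0,1],
    [0,0,0,0,0,0,1],
  ],
)

```text
time_s: 15.7
position: [0.5836, 0.1651, 0.1819]
tcp_rot: [[0.904, 0.426, 0.0], [0.426, -0.904, 0.0], [0.0, -0.0, -1.0]]
force: [-0.6, 0.3, -0.8]
opening: 0.008
```

Run:
```python
from h import *
print(bot.hand_in())
```

```text
the job is handed in; nothing more can be done
None
```

I pressed the three controls in order with the shut fingers and handed the job in at about 15.7 s. `hand_in` reports no verdict, so success rests on my own checks.

- **Rocker paddle:** pushed to its hard stop at about 18 N. In the top view the +x end is now at 53 mm and the other end at 66 mm, so it is on.
- **Square key:** pressed to its hard stop at about 18 N. Both cameras put its top at 49–50 mm, so it stayed in.
- **Big round button:** pressed to its hard stop at about 21 N and let go. The side camera shows it back up at 66 mm.
- **Left alone:** the small round button is still up at 54–55 mm, and the box outlines match the start to within 1–2 mm. The heat sink, air pump and coil look undisturbed in the pictures, but I did not measure them.
- **Arm:** clear of everything when I handed in.

**Checks that failed or disagreed:**
- The side camera read 48 mm at the paddle's raised end, against 66 mm from the top camera. I put this down to parallax at the paddle's edge.
- The top camera could not see the big button or its box at the end because the arm blocked it, so those readings come from the side camera only.

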